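Seasoning shakers from the prep rack to the line rack

ROBOT

A 6-joint arm with a two-finger parallel gripper is mounted at the origin on the work surface. World frame = base frame: x ahead of the robot, y to its left, z up, the work surface at z = 0. Lengths are in m, angles in rad, forces in N, time in s.
With the tool pointing down it reaches from about 0.325 to 1 m from the base axis. Payload 5.1 kg.
Tool frame: the origin (TCP) lies at the very end of the fingers, on their centre line; the grasp point (between the pads) lies 19 mm behind it; z points along the fingers, y is the direction in which the jaws open and shut (so a half turn about z gives the same grasp; the last joint's range is limited). The gripper opens to 85 mm and grips with 20 to 120 N. Pads are 22 mm wide; open, the fingers measure 114 mm over their backs; the gripper's body (76 mm by 85 mm) begins 54 mm behind the grasp point. The pads swing forward as they close: fully open they stand 13 mm farther back than shut.
Start: joints at [-1.32, 0.124, 1.65, -0, 1.367, -0.083], TCP at [0.213, -0.614, 0.231] pointing down, gripper open.
Joint ranges: [-2.61, 2.61], [-1.02, 2.33], [0.03, 2.71], [-1.35, 4.49], [0.32, 2.68], [-2.91, 2.91]. Speed limits (rad/s): [2.57, 2.57, 3.14, 3.14, 3.14, 3.14].

INTERFACE

Orientations are given as a unit quaternion [x, y, z, w].
In Python, from station import status, read_camera, camera_info, r gives the robot as it stands.
- The arm moves only by the tool play_rows, never from a script. Its argument "rows" is a list of rows, each a list of 2 entries, a list of its own where there are three numbers: the shift along the tool's x, y, z in m, then the turn, a rotation vector about the tool's x, y, z in degrees. A call has 1 to 12 rows; each row is the pose to reach, as a shift and turn from the pose commanded when the call began, along the tool's axes at that moment; what a row does not reach only later rows make up. A row lasts 1/8 s, in which the tool goes at most 62.5 mm and 10.7 degrees, less where a joint would pass 70% of its speed; a pose out of reach is approached as far as the arm can. A call with a gripper value outside its range is refused whole. "claw" is the opening, from 0 (shut) to 1 (fully open), set as the call begins (left out, the last holds). The fingers move at their own pace and stop on an object; the grip force is fixed at half the most. Time passes only in rows, so rows that repeat a pose let the fingers close. It gives the time, the measured TCP pose, the force and the opening at its end, in the units of the state.
- status.state(): the state, without advancing time (a new reading comes with each control period).
- read_camera(name): name is "side" or "top"; returns the picture (400x640x3 uint8, red, green, blue); there is no depth.
- camera_info(name): a dict with "camera_matrix" (3x3 intrinsics, pixels), "cam_to_world" (4x4, takes a point from camera to world coordinates). Camera axes: x right, y down, z forward; pixel columns grow to the right and rows downward; lengths in m; the calibration is good to about 2 mm. A picture is of the moment at which its call begins. camera_info takes no time and is no camera call.
- r.hand_in(): hands the job in, once; it reports no verdict.
The state is a dict: "time": time; "joint_pos": joint angles; "joint_velocities": joint speeds; "effort": joint torques, N m; "tcp_pos": TCP position; "eef_rot": TCP orientation; "wrist_force": force on the tool from outside, world axes, zero at the start; "wrist_torque": the same for the moment, N m; "opening": opening from 0.0 (shut) to 1.0 (fully open).
Only numpy, scipy, OpenCV 4.12 (cv2) and the standard library are available. Lean on these libraries where they do the work, as an engineer would, in place of code of your own. Each camera call takes 0.05 s, during which the arm holds its last target.

TASK

Move the four seasoning shakers from the black prep rack to the empty wooden rack, one to a compartment, in the same order counted from each rack's white-knob end: the shaker nearest the black rack's knob goes nearest the wooden rack's knob, and so on down the row. Keep them upright, set them down rather than drop them so that they stand on the compartment floors, and leave the bowl, the pepper mill and the oil bottle where they are.

Things in the scene. Friction and masses are not known exactly. Their poses are not given: they have to be found in the camera images.
- shaker_red: Loose seasoning shaker: upright steel cylinder 46 mm in diameter, 92 mm tall in all, its top 18 mm being a red plastic lid of the same diameter. Origin: centre of its underside; z up. About 0.25 kg. At the start it stands in the black rack in the compartment beside the red tag.
- shaker_yellow: Loose seasoning shaker: upright steel cylinder 46 mm in diameter, 92 mm tall in all, its top 18 mm being a yellow plastic lid of the same diameter. Origin: centre of its underside; z up. About 0.25 kg. At the start it stands in the black rack in the compartment beside the yellow tag.
- shaker_green: Loose seasoning shaker: upright steel cylinder 46 mm in diameter, 92 mm tall in all, its top 18 mm being a green plastic lid of the same diameter. Origin: centre of its underside; z up. About 0.25 kg. At the start it stands in the black rack in the compartment beside the green tag.
- shaker_blue: Loose seasoning shaker: upright steel cylinder 46 mm in diameter, 92 mm tall in all, its top 18 mm being a blue plastic lid of the same diameter. Origin: centre of its underside; z up. About 0.25 kg. At the start it stands in the black rack in the compartment beside the blue tag.
- tag_red: Fixed red tag, 24 x 44 x 4 mm, flat on the +x rim of the black rack beside the compartment where the red shaker starts; it stays there. Origin: centre of its underside, 49 mm in +x of that compartment's centre, 20 mm above the table. Its axes are parallel to the black rack's; y runs along the row (compartments 68 mm apart).
- tag_yellow: Fixed yellow tag, 24 x 44 x 4 mm, flat on the +x rim of the black rack beside the compartment where the yellow shaker starts; it stays there. Origin: centre of its underside, 49 mm in +x of that compartment's centre, 20 mm above the table. Its axes are parallel to the black rack's; y runs along the row (compartments 68 mm apart).
- tag_green: Fixed green tag, 24 x 44 x 4 mm, flat on the +x rim of the black rack beside the compartment where the green shaker starts; it stays there. Origin: centre of its underside, 49 mm in +x of that compartment's centre, 20 mm above the table. Its axes are parallel to the black rack's; y runs along the row (compartments 68 mm apart).
- tag_blue: Fixed blue tag, 24 x 44 x 4 mm, flat on the +x rim of the black rack beside the compartment where the blue shaker starts; it stays there. Origin: centre of its underside, 49 mm in +x of that compartment's centre, 20 mm above the table. Its axes are parallel to the black rack's; y runs along the row (compartments 68 mm apart).
- line_rack: Empty wooden rack, fixed, 74 x 277 x 24 mm, walls 5 mm: four compartments (64 x 63 mm) along its y axis, centres at x = 0, y = +102, +34, -34, -102 mm, floor 5 mm up. Origin: centre of its underside, on the table. Its white knob is always at its +y end (y = +148.5 mm), the robot's left. The black rack is alike. Both lie across the robot's front, turned up to 0.15 rad; either may be the nearer.
- prep_knob: White ball knob (28 mm ball, top 52 mm above the table) fixed at one end of the black rack, left or right, changing from start to start, in line with the row and 46.5 mm beyond the centre of the end compartment; the other end has a plain low stub. Origin: on the table under the ball. It marks the head of the black rack, as a like knob marks the head of the wooden one.

How it is judged:
At the end, for the whole second after the job is handed in: Each shaker stands on the floor of its own wooden-rack compartment (within 15 mm of its centre along and across, underside at most 12 mm up, tilt under 0.12 rad, speed under 0.02 m/s); counted from the white knobs, the order equals that of the tags on the black rack (((horizontal distance between tag_red and prep_knob between 0.03 and 0.097 m and y of shaker_red in the frame of line_rack between 0.087 and 0.117 m) or (horizontal distance between tag_red and prep_knob between 0.097 and 0.157 m and y of shaker_red in the frame of line_rack between 0.019 and 0.049 m) or (horizontal distance between tag_red and prep_knob between 0.157 and 0.222 m and y of shaker_red in the frame of line_rack between -0.049 and -0.019 m) or (horizontal distance between tag_red and prep_knob between 0.222 and 0.29 m and y of shaker_red in the frame of line_rack between -0.117 and -0.087 m)) and x of shaker_red in the frame of line_rack between -0.015 and 0.015 m and z of shaker_red in the frame of line_rack between 0 and 0.012 m and angle between each of shaker_red, shaker_yellow, shaker_green, shaker_blue's own z axis and vertical below 0.12 rad and linear speed of each of shaker_red, shaker_yellow, shaker_green, shaker_blue below 0.02 m/s and ((horizontal distance between tag_yellow and prep_knob between 0.03 and 0.097 m and y of shaker_yellow in the frame of line_rack between 0.087 and 0.117 m) or (horizontal distance between tag_yellow and prep_knob between 0.097 and 0.157 m and y of shaker_yellow in the frame of line_rack between 0.019 and 0.049 m) or (horizontal distance between tag_yellow and prep_knob between 0.157 and 0.222 m and y of shaker_yellow in the frame of line_rack between -0.049 and -0.019 m) or (horizontal distance between tag_yellow and prep_knob between 0.222 and 0.29 m and y of shaker_yellow in the frame of line_rack between -0.117 and -0.087 m)) and x of shaker_yellow in the frame of line_rack between -0.015 and 0.015 m and z of shaker_yellow in the frame of line_rack between 0 and 0.012 m and ((horizontal distance between tag_green and prep_knob between 0.03 and 0.097 m and y of shaker_green in the frame of line_rack between 0.087 and 0.117 m) or (horizontal distance between tag_green and prep_knob between 0.097 and 0.157 m and y of shaker_green in the frame of line_rack between 0.019 and 0.049 m) or (horizontal distance between tag_green and prep_knob between 0.157 and 0.222 m and y of shaker_green in the frame of line_rack between -0.049 and -0.019 m) or (horizontal distance between tag_green and prep_knob between 0.222 and 0.29 m and y of shaker_green in the frame of line_rack between -0.117 and -0.087 m)) and x of shaker_green in the frame of line_rack between -0.015 and 0.015 m and z of shaker_green in the frame of line_rack between 0 and 0.012 m and ((horizontal distance between tag_blue and prep_knob between 0.03 and 0.097 m and y of shaker_blue in the frame of line_rack between 0.087 and 0.117 m) or (horizontal distance between tag_blue and prep_knob between 0.097 and 0.157 m and y of shaker_blue in the frame of line_rack between 0.019 and 0.049 m) or (horizontal distance between tag_blue and prep_knob between 0.157 and 0.222 m and y of shaker_blue in the frame of line_rack between -0.049 and -0.019 m) or (horizontal distance between tag_blue and prep_knob between 0.222 and 0.29 m and y of shaker_blue in the frame of line_rack between -0.117 and -0.087 m)) and x of shaker_blue in the frame of line_rack between -0.015 and 0.015 m and z of shaker_blue in the frame of line_rack between 0 and 0.012 m); the robot touches nothing.
It fails at once if the bowl is moved more than 30 mm (distance of bowl from where it was at the start of the episode above 0.03 m).
It fails at once if the pepper mill is moved more than 30 mm (distance of mill from where it was at the start of the episode above 0.03 m).
It fails at once if the oil bottle is moved more than 30 mm (distance of oil from where it was at the start of the episode above 0.03 m).
It fails at once if a shaker is tipped by more than about 35 degrees (angle between any of shaker_red, shaker_yellow, shaker_green, shaker_blue's own z axis and vertical above 0.6 rad).
It fails at once if a shaker is dropped (moves faster than 0.7 m/s, a fall of 25 mm, with no finger on it) ((contact force between the fingers and shaker_red below 0.1 N and linear speed of shaker_red above 0.7 m/s) or (contact force between the fingers and shaker_yellow below 0.1 N and linear speed of shaker_yellow above 0.7 m/s) or (contact force between the fingers and shaker_green below 0.1 N and linear speed of shaker_green above 0.7 m/s) or (contact force between the fingers and shaker_blue below 0.1 N and linear speed of shaker_blue above 0.7 m/s)).
It also fails if it takes over 112 s, if anything falls off the work surface, if the arm or the gripper's body presses on something with over 40 N, if the wrist force passes 120 N, or if a joint passes its speed limit or range.

## Working session

There is one attempt and no reset: what is moved stays moved. The work goes in short steps, Python scripts to look and compute and a tool call to move; the robot and the scene stay as the last step left them, time stands still between calls to the robot, and variables do not carry over. Pictures are saved under pics/ and viewed, and the job is handed in when it is done.

Besides the shell and the picture viewer there is one more tool, called after "Emit:" as name(argument=value, ...), one argument or row to a line, values as JSON. play_rows: Moves the arm, as the interface text tells. Its arguments: {"type":"object","properties":{"rows":{"type":"array"},"claw":{"type":"number"}},"required":["rows"]}

```bash
ls; mkdir -p pics
python3 - <<'E'
from station import status, read_camera, camera_info, r
import cv2
s=status.state()
for k,v in s.items(): print(k,v)
for n in("side","top"):
    c=camera_info(n);print(n,c)
    cv2.imwrite(f"pics/{n}0.png",read_camera(n)[:,:,::-1])
E
```

```text
pics
time 0.0
joint_pos [-1.31958261e+00  1.24466142e-01  1.65169379e+00  5.64396907e-05
  1.36747050e+00 -8.26100234e-02]
joint_velocities [-0.00024145  0.00172993 -0.00149497  0.00075694  0.00066965 -0.00042689]
effort [-3.02341032e-04 -4.23611534e+01 -3.65449440e+01 -1.41263949e-04
  6.95688490e-03  1.11617467e-05]
tcp_pos [ 0.21280627 -0.61353086  0.23006652]
eef_rot [ 9.86102963e-01  1.66132200e-01 -5.82577604e-05 -1.01759516e-03]
wrist_force [-0.47745007 -0.2267493  -0.41186011]
wrist_torque [-0.05742001  0.01077399 -0.04506274]
opening 0.9998540405015933
side {'camera_matrix': array([[433.53045879,   0.        , 324.12693542],
       [  0.        , 433.53045879, 192.3020753 ],
       [  0.        ,   0.        ,   1.        ]]), 'cam_to_world': array([[ 0.9268597 , -0.26757086,  0.26331908,  0.36290097],
       [-0.37537403, -0.66998086,  0.64048418, -0.56703086],
       [ 0.00504384, -0.69248211, -0.72141741,  0.64776191],
       [ 0.        ,  0.        ,  0.        ,  1.        ]])}
top {'camera_matrix': array([[517.82088971,   0.        , 310.51831276],
       [  0.        , 517.82088971, 200.73630625],
       [  0.        ,   0.        ,   1.        ]]), 'cam_to_world': array([[-0.01272908, -0.98647583,  0.16341176,  0.45566181],
       [-0.99932457,  0.01818464,  0.031933  , -0.04933246],
       [-0.03447272, -0.16289491, -0.98604101,  0.82832758],
       [ 0.        ,  0.        ,  0.        ,  1.        ]])}
```

View pics/top0.png

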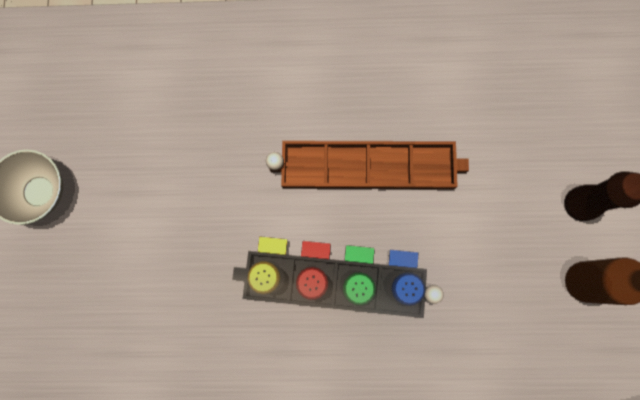

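View pics/side0.png

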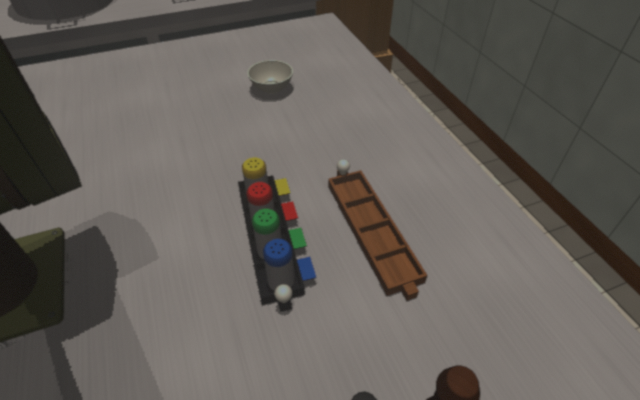

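The top view shows the black rack at about rows 255–315, with its knob on the right at (434,294), and the shakers yellow, red, green and blue from left to right. The wooden rack is at about rows 142–188, with its knob on the left at (275,161). Counted from the knobs, the order is blue, green, red, yellow, so those go to y = +102, +34, -34 and -102.

```bash
cat > h.py <<'E'
import numpy as np,cv2
from scipy.optimize import minimize,least_squares
from station import status, read_camera, camera_info
def proj(n,P):
    c=camera_info(n);T=np.linalg.inv(c['cam_to_world']);K=c['camera_matrix']
    p=np.atleast_2d(P)@T[:3,:3].T+T[:3,3];q=p@K.T;return q[:,:2]/q[:,2:]
def back(n,uv,z):
    c=camera_info(n);K=c['camera_matrix'];T=c['cam_to_world']
    d=T[:3,:3]@np.linalg.solve(K,[uv[0],uv[1],1.]);o=T[:3,3]
    return o+d*(z-o[2])/d[2]
R=lambda a:np.array([[np.cos(a),-np.sin(a)],[np.sin(a),np.cos(a)]])
def colmask(im,name):
    h=cv2.cvtColor(im,cv2.COLOR_RGB2HSV);H,S,V=[h[:,:,i].astype(int) for i in range(3)]
    if name=='red': m=((H<4)|(H>174))&(S>170)&(V>120)
    if name=='yellow': m=(H>22)&(H<35)&(S>140)&(V>100)
    if name=='green': m=(H>50)&(H<75)&(S>140)&(V>90)
    if name=='blue': m=(H>105)&(H<125)&(S>150)&(V>70)
    return m.astype(np.uint8)
def blobs(m,amin=60):
    n,l,st,c=cv2.connectedComponentsWithStats(m)
    return [(tuple(c[i].round(2)),int(st[i,4]),st[i,:4].tolist()) for i in range(1,n) if st[i,4]>=amin]
E
python3 - <<'E'
from h import *
ims={n:cv2.imread(f"pics/{n}0.png")[:,:,::-1].copy() for n in('top','side')}
for c in('red','yellow','green','blue'):
    for n in('top','side'):
        b=blobs(colmask(ims[n],c),40)
        for x in b: print(c,n,x, back(n,x[0],.092)[:2].round(4),back(n,x[0],.024)[:2].round(4))
# wooden rack
for n in('top','side'):
    h=cv2.cvtColor(ims[n],cv2.COLOR_RGB2HSV);H,S,V=[h[:,:,i].astype(int) for i in range(3)]
    for p in [(300,165),(320,143),(465,165)] if n=='top' else [(370,213),(410,290)]: print(n,p,h[p[1],p[0]])
    print('knob' , blobs(((S<40)&(V>150)).astype(np.uint8),20)[:8])
E
```

```text
red top ((np.float64(316.03), np.float64(246.58)), 132, [304, 243, 25, 10]) [ 0.5115 -0.0325] [ 0.5167 -0.0309]
red side ((np.float64(258.5), np.float64(189.5)), 205, [249, 183, 20, 14]) [ 0.4595 -0.0237] [0.4713 0.0428]
red side ((np.float64(288.85), np.float64(210.61)), 163, [282, 203, 14, 17]) [ 0.4936 -0.0914] [ 0.5096 -0.0332]
yellow top ((np.float64(272.32), np.float64(245.53)), 379, [259, 238, 28, 16]) [0.514  0.0298] [0.5194 0.0371]
yellow top ((np.float64(262.74), np.float64(268.25)), 147, [249, 263, 28, 19]) [0.482  0.0434] [0.4845 0.052 ]
yellow side ((np.float64(253.15), np.float64(164.88)), 233, [243, 158, 21, 15]) [0.4682 0.0427] [0.481  0.1173]
yellow side ((np.float64(281.73), np.float64(186.52)), 162, [275, 179, 14, 16]) [ 0.5003 -0.032 ] [0.5172 0.0335]
green side ((np.float64(265.06), np.float64(217.77)), 179, [255, 210, 21, 16]) [ 0.4513 -0.0918] [ 0.4621 -0.0336]
green side ((np.float64(296.8), np.float64(237.91)), 165, [290, 230, 14, 17]) [ 0.4865 -0.1518] [ 0.5017 -0.101 ]
blue top ((np.float64(405.84), np.float64(286.96)), 247, [395, 277, 26, 20]) [ 0.4534 -0.
[... 302 characters left out ...]
79 128]
top (465, 165) [ 11 178 135]
knob [((np.float64(317.31), np.float64(195.35)), 149905, [0, 0, 640, 400]), ((np.float64(65.66), np.float64(13.88)), 59, [58, 7, 15, 14]), ((np.float64(45.54), np.float64(11.39)), 54, [36, 8, 20, 9]), ((np.float64(83.55), np.float64(11.65)), 20, [82, 9, 5, 7]), ((np.float64(636.82), np.float64(43.65)), 55, [633, 35, 7, 17]), ((np.float64(273.21), np.float64(158.92)), 114, [268, 153, 12, 13]), ((np.float64(38.21), np.float64(191.26)), 624, [24, 178, 29, 28]), ((np.float64(434.75), np.float64(294.03)), 136, [429, 288, 13, 13])]
side (370, 213) [ 12 144 108]
side (410, 290) [ 12 145 100]
knob [((np.float64(282.57), np.float64(289.83)), 47, [279, 287, 8, 7])]
```

```bash
cat >> h.py <<'E'
HUE={'red':(170,7),'yellow':(23,35),'green':(48,78),'blue':(104,126)}
def hmask(im,c,S0=110,V0=50):
    h=cv2.cvtColor(im,cv2.COLOR_RGB2HSV);H,S,V=[h[:,:,i].astype(int) for i in range(3)]
    a,b=HUE[c];mh=(H>=a)&(H<=b) if a<b else ((H>=a)|(H<=b))
    return (mh&(S>S0)&(V>V0)).astype(np.uint8)
def hull_c(pts):
    hh=cv2.convexHull(np.asarray(pts,np.float32));M=cv2.moments(hh)
    return np.array([M['m10'],M['m01']])/M['m00'],M['m00']
def blob_hull(m,amin):
    n,l,st,c=cv2.connectedComponentsWithStats(m);o=[]
    for i in range(1,n):
        if st[i,4]>=amin:
            ys,xs=np.nonzero(l==i);cor=np.concatenate([np.c_[xs+dx,ys+dy] for dx in(-.5,.5) for dy in(-.5,.5)])
            o.append(hull_c(cor)+(st[i,4],))
    return o
t=np.linspace(0,2*np.pi,60,endpoint=False)
def lidpts(x,y,z=.005,lo=.074):
    return np.concatenate([np.c_[x+.023*np.cos(t),y+.023*np.sin(t),0*t+z+h] for h in(lo,.092)])
def fitlid(n,c,z=.005,guess=(.5,0)):
    def f(p): return hull_c(proj(n,lidpts(p[0],p[1],z)))[0]-c
    s=least_squares(f,guess,diff_step=1e-3);return s.x,hull_c(proj(n,lidpts(*s.x,z)))[1]
E
python3 - <<'E'
from h import *
ims={n:cv2.imread(f"pics/{n}0.png")[:,:,::-1].copy() for n in('top','side')}
for c in('red','yellow','green','blue'):
    for n in('top','side'):
        for b in blob_hull(hmask(ims[n],c),90):
            x,A=fitlid(n,b[0])
            print(c,n,b[0].round(1),'hullA',b[1],b[2],'lid',x.round(4),round(A),'tag',back(n,b[0],.023)[:2].round(4))
vis=[cv2.cvtColor(np.concatenate([ims[n][130:330,230:480]*0+0,]),cv2.COLOR_RGB2BGR) for n in('top',)]
c=cv2.resize(ims['top'][130:330,230:480][:,:,::-1],None,fx=3.2,fy=3,interpolation=cv2.INTER_CUBIC)
cv2.imwrite('pics/crop.png',c[:600,:800])
E
```

```text
red top [315.2 249.8] hullA 485.5 455 lid [ 0.507  -0.0313] 849 tag [ 0.5117 -0.0296]
red top [311.6 282.5] hullA 849.5 817 lid [ 0.4612 -0.0256] 862 tag [ 0.4617 -0.0233]
red side [259. 193.] hullA 504.5 487 lid [ 0.4589 -0.0282] 560 tag [0.4698 0.0341]
red side [288.8 210.9] hullA 254.0 231 lid [ 0.4944 -0.0883] 609 tag [ 0.5095 -0.033 ]
yellow top [272.  245.6] hullA 471.0 444 lid [0.5141 0.0304] 861 tag [0.5193 0.0377]
yellow top [262.5 277. ] hullA 672.0 639 lid [0.4699 0.044 ] 883 tag [0.471  0.0525]
yellow side [253.3 164.8] hullA 271.0 248 lid [0.4693 0.0474] 483 tag [0.4815 0.1185]
yellow side [281.7 186.6] hullA 218.5 195 lid [ 0.5013 -0.0279] 539 tag [0.5172 0.0344]
green top [358.9 254.3] hullA 434.0 403 lid [ 0.4998 -0.093 ] 864 tag [ 0.5039 -0.0971]
green top [359.6 285.3] hullA 586.0 492 lid [ 0.4565 -0.0925] 880 tag [ 0.4565 -0.0967]
green side [265.2 219.4] hullA 456.0 417 lid [ 0.4514 -0.0917] 638 tag [ 0.4615 -0.0367]
green side [296.8 238.1] hullA 252.5 230 lid [ 0.4874 -0.1489] 694 tag [ 0.5017 -0.1006]
blue top [402.6 258.7] hullA 411.0 388 lid [ 0.4929 -0.1543] 902 tag [ 0.4961 -0.1639]
blue top [408.2 288.4] hullA 751.0 701 lid [ 0.4515 -0.1603] 928 tag [ 0.451  -0.1705]
blue side [277.2 251.4] hullA 601.5 568 lid [ 0.4499 -0.1624] 741 tag [ 0.4598 -0.1157]
blue side [305.7 268.3] hullA 310.0 282 lid [ 0.4805 -0.2089] 796 tag [ 0.494  -0.1676]
```

View pics/crop.png

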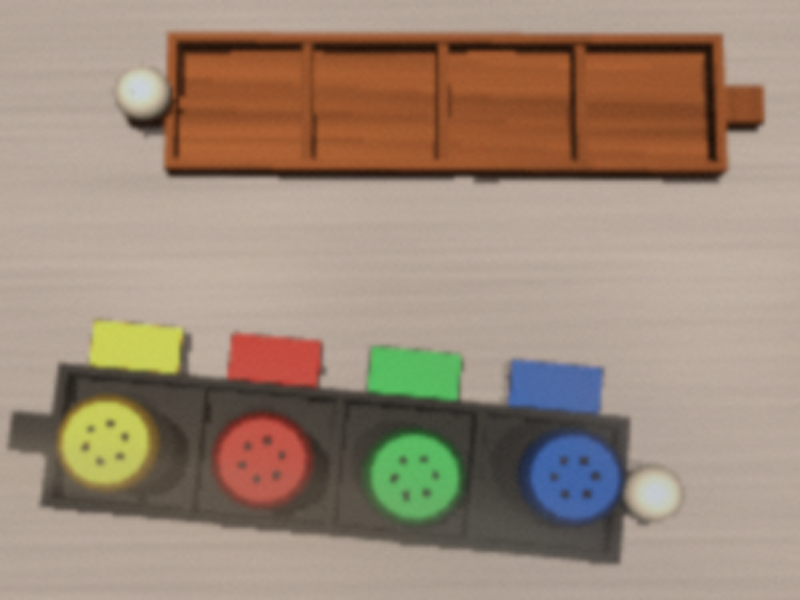

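```bash
cat >> h.py <<'E'
def woodmask(im,n):
    h=cv2.cvtColor(im,cv2.COLOR_RGB2HSV);H,S,V=[h[:,:,i].astype(int) for i in range(3)]
    return ((H>=3)&(H<=20)&(S>100)&(V>25)).astype(np.uint8)
def rackpts(x,y,a,hz=(0,.024)):
    o=[]
    for (dx,dy,zz) in [(.037,.1385,hz),(.037,-.1385,hz),(-.037,.1385,hz),(-.037,-.1385,hz)]:
        q=R(a)@[dx,dy]+[x,y]
        for z in zz:o.append([*q,z])
    return np.array(o)
def stubless(n,pts,sc=4):
    pass
E
python3 - <<'E'
from h import *
ims={n:cv2.imread(f"pics/{n}0.png")[:,:,::-1].copy() for n in('top','side')}
for n in('top','side'):
    m=woodmask(ims[n],n)
    nn,l,st,c=cv2.connectedComponentsWithStats(m)
    ref=(340,165) if n=='top' else (370,212)
    k=l[ref[1],ref[0]]; m=(l==k).astype(np.uint8); print(n,k,st[k])
    # close (fills shadows) 
    m=cv2.morphologyEx(m,cv2.MORPH_CLOSE,np.ones((9,9),np.uint8))
    m4=cv2.resize(m,None,fx=4,fy=4,interpolation=cv2.INTER_NEAREST)
    m4=cv2.GaussianBlur(m4.astype(np.float32),(0,0),4)
    def cost(p):
        q=proj(n,rackpts(*p)); h1=cv2.convexHull(((q+.5)*4-.5).astype(np.float32))
        st=np.array([[*(R(p[2])@[dx,dy]+p[:2]),z] for dx in(-.011,.011) for dy in(-.159,-.1385) for z in(0,.018)])
        h2=cv2.convexHull(((proj(n,st)+.5)*4-.5).astype(np.float32))
        r=np.zeros(m4.shape,np.uint8)
        for h in(h1,h2): cv2.fillPoly(r,[(h*16).round().astype(np.int32)],1,shift=4)
        r=cv2.GaussianBlur(r.astype(np.float32),(0,0),4)
        return ((r-m4)**2).sum()
    best=None
    for a0 in(-.05,0,.05):
        s=minimize(cost,[.63,-.05,a0],method='Nelder-Mead',options=dict(initial_simplex=[[.63,-.05,a0],[.65,-.05,a0],[.63,-.02,a0],[.63,-.05,a0+.06]],xatol=1e-4,fatol=.1))
        if best is None or s.fun<best.fun: best=s
    print(n,best.x.round(4),best.fun,m4.sum())
    # reproject
    p=best.x;v=cv2.resize(ims[n][:,:,::-1],None,fx=4,fy=4,interpolation=cv2.INTER_CUBIC)
    for b in rackpts(*p,hz=(.024,)): 
        u=((proj(n,b)[0]+.5)*4).astype(int);cv2.circle(v,tuple(map(int,u)),3,(255,255,0),-1)
    for y in(.102,.034,-.034,-.102):
        b=[*(R(p[2])@[0,y]+p[:2]),.005];u=((proj(n,b)[0]+.5)*4).astype(int);cv2.circle(v,tuple(map(int,u)),4,(0,255,0),-1)
    x0,y0,w,h,_=st[k];v=v[(y0-8)*4:(y0+h+8)*4,(x0-15)*4:(x0+w+15)*4];s=min(1,800/v.shape[1],600/v.shape[0])
    cv2.imwrite(f'pics/fit_{n}.png',cv2.resize(v,None,fx=s,fy=s))
    kn={'top':(274.5,161)}.get(n)
    if kn: print('knob',back(n,kn,.038))
    # lids: top rim refine
E
```

```text
top 1 [ 271  141  198   48 8452]
top [ 0.6486 -0.1153 -0.0272] 685.0128173828125 136064.0
knob [0.6509741  0.03208782 0.038     ]
side 24 [ 329  171   98  127 4617]
side [ 0.6488 -0.1154 -0.0245] 4601.21533203125 79504.0
```

View pics/fit_top.png

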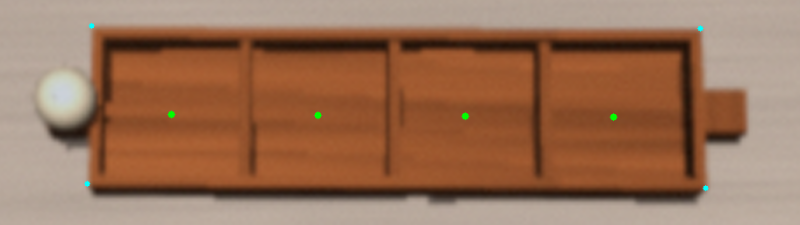

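View pics/fit_side.png

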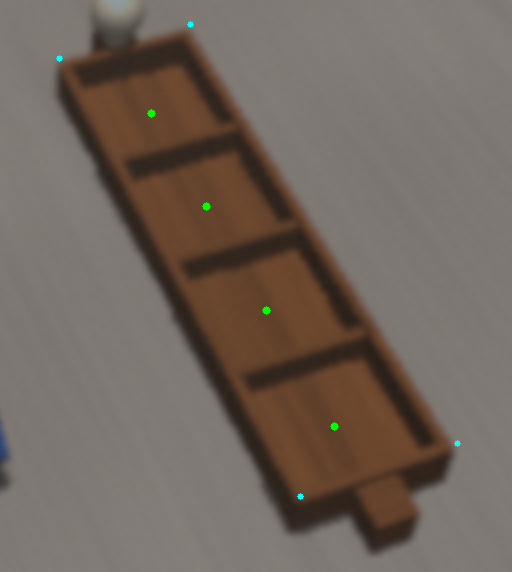

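Run:
```python
from h import *
P=np.array([(62,68),(188,34),(451,448),(291,507)])/4-.5+[314,163]
L=np.array([(-.037,.1385),(.037,.1385),(.037,-.1385),(-.037,-.1385)])
W=np.array([back('side',p,.024)[:2] for p in P])
f=lambda p:(L@R(p[2]).T+p[:2]-W).ravel()
s=least_squares(f,[.65,-.115,0]);print(s.x.round(4),(f(s.x)*1000).round(1))
P=np.array([(93,28),(698,30),(703,190),(89,188)])*(912/800)/4-.5+[256,133]
L=np.array([(.037,.1385),(.037,-.1385),(-.037,-.1385),(-.037,.1385)])
W=np.array([back('top',p,.024)[:2] for p in P])
s=least_squares(f,[.65,-.115,0]);print(s.x.round(4),(f(s.x)*1000).round(1))
# shakers: fit circle of lid top via hull ellipse in top image with z=.097
im=cv2.imread('pics/top0.png')[:,:,::-1].copy();im2=cv2.imread('pics/side0.png')[:,:,::-1].copy()
for c in('yellow','red','green','blue'):
  for n,i in(('top',im),('side',im2)):
    ms=hmask(i,c,140,60 if n=='side' else 80)
    for b in blob_hull(ms,120):
        x,A=fitlid(n,b[0]); 
        if x[0]<.48: print(c,n,x.round(4),b[1],round(A))
```

```text
[ 0.6448 -0.1197 -0.0296] [-1.6  3.   1.3  1.8 -0.9 -3.6  1.2 -1.3]
[ 0.6474 -0.115  -0.0246] [-0.3  1.2  0.  -0.9 -0.1 -1.1  0.4  0.9]
yellow top [0.4765 0.0432] 420.0 879
yellow side [0.469  0.0468] 256.0 484
red top [ 0.462  -0.0258] 764.5 861
red side [ 0.4588 -0.0267] 443.0 558
green side [ 0.452  -0.0872] 272.0 632
blue top [ 0.4516 -0.1607] 616.0 928
blue side [ 0.4512 -0.1582] 438.0 733
```

```bash
python3 - <<'E'
from h import *
for nm,b,tp in(('mill',(582,204),(628,189)),('oil',(588,282),(628,282)),('bowl',(30,192),(28,186))):
    print(nm,back('top',b,0).round(3),[back('top',tp,z).round(3)[:2].tolist() for z in(.1,.2,.3)])
E
cat >> h.py <<'E'
from scipy.spatial.transform import Rotation as Ro
def go(target,yaw,base=None):
    """shift in tool axes (mm) and turn (deg) from current pose to TCP target, tool y at world angle yaw, z down"""
    s=status.state();R0=Ro.from_quat(s['eef_rot']).as_matrix()
    y=np.array([np.cos(yaw),np.sin(yaw),0]);z=np.array([0,0,-1.]);G=np.c_[np.cross(y,z),y,z]
    d=R0.T@(np.array(target)-s['tcp_pos']);rv=Ro.from_matrix(R0.T@G).as_rotvec(degrees=True)
    print('t',round(s['time'],2),'tcp',s['tcp_pos'].round(4),'shift mm',(d*1000).round(1),'turn',rv.round(2),'F',s['wrist_force'].round(1),'op',round(s['opening'],3))
E
python3 - <<'E'
from h import *
go((.3,-.35,.3),-.114)
go((.449,-.161,.2),-.114)
E
```

```text
mill [ 0.58  -0.455  0.   ] [[0.585, -0.471], [0.567, -0.413], [0.549, -0.355]]
oil [ 0.457 -0.452  0.   ] [[0.456, -0.457], [0.456, -0.401], [0.456, -0.345]]
bowl [0.616 0.443 0.   ] [[0.606, 0.387], [0.585, 0.327], [0.565, 0.267]]
t 0.1 tcp [ 0.2128 -0.6136  0.2302] shift mm [ 168.8 -220.6  -69.4] turn [ -0.09  -0.07 -64.34] F [ 0.3 -0.7 -0.7] op 0.996
t 0.1 tcp [ 0.2128 -0.6136  0.2302] shift mm [ 371.4 -350.2   30.9] turn [ -0.09  -0.07 -64.34] F [ 0.3 -0.7 -0.7] op 0.996
```

Emit:
play_rows(
  rows=[
    [[0.028,-0.037,-0.012],[0,0,-9]],
    [[0.056,-0.074,-0.023],[0,0,-18]],
    [[0.084,-0.111,-0.035],[0,0,-27]],
    [[0.112,-0.147,-0.046],[0,0,-36]],
    [[0.14,-0.184,-0.058],[0,0,-45]],
    [[0.169,-0.221,-0.069],[0,0,-54]],
    [[0.203,-0.243,-0.052],[0,0,-62]],
    [[0.237,-0.264,-0.035],[0,0,-64.3]],
    [[0.271,-0.286,-0.018],[0,0,-64.3]],
    [[0.305,-0.307,-0.001],[0,0,-64.3]],
    [[0.339,-0.329,0.014],[0,0,-64.3]],
    [[0.371,-0.35,0.031],[0,0,-64.3]],
  ],
  claw=1,
)

```text
time: 1.6
tcp_pos: [0.4493, -0.1606, 0.1996]
eef_rot: [0.746, 0.665, -0.0, -0.0]
wrist_force: [0.3, -0.5, 0.3]
opening: 1.004
```

Run:
```python
from h import *
go((.4505,-.161,.05),-.114)
for n in('top','side'):cv2.imwrite(f"pics/{n}1.png",read_camera(n)[:,:,::-1])
cv2.imwrite('pics/b1.png',np.hstack([cv2.resize(cv2.imread(f'pics/{n}1.png')[130:330,180:480],(399,300)) for n in('top','side')]))
```

```text
t 1.6 tcp [ 0.4493 -0.1606  0.1996] shift mm [ -0.3   1.3 149.6] turn [-0.    0.   -0.03] F [ 0.3 -0.5  0.3] op 1.004
```

View pics/b1.png

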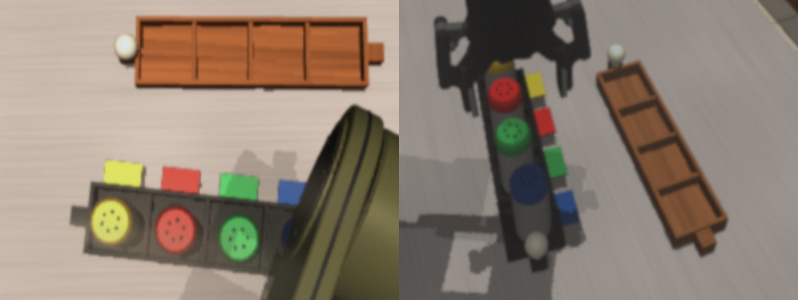

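The side view shows the open fingers on either side of the row line, along x as intended. The next move goes down over blue, after which I'll check again.

Emit:
play_rows(
  rows=[
    [[0,0.001,0.03],[0,0,0]],
    [[0,0.001,0.06],[0,0,0]],
    [[0,0.001,0.08],[0,0,0]],
    [[0,0.001,0.09],[0,0,0]],
    [[0,0.001,0.09],[0,0,0]],
  ],
)

```text
time: 2.33
tcp_pos: [0.4493, -0.1622, 0.1099]
eef_rot: [0.747, 0.665, -0.0, -0.001]
wrist_force: [-1.0, -0.5, 0.0]
opening: 1.002
```

Run:
```python
from h import *
go((.4505,-.161,.05),-.114)
cv2.imwrite("pics/side2.png",read_camera('side')[:,:,::-1])
v=cv2.imread('pics/side2.png')
print(proj('side',[status.state()['tcp_pos']]))
cv2.imwrite('pics/b2.png',cv2.resize(v[130:330,180:440],None,fx=3,fy=3))
```

```text
t 2.33 tcp [ 0.4493 -0.1622  0.1099] shift mm [ 1.3  1.1 59.9] turn [-0.06 -0.02 -0.07] F [-1.  -0.5  0. ] op 1.002
[[276.24410769 242.43221858]]
```

View pics/b2.png

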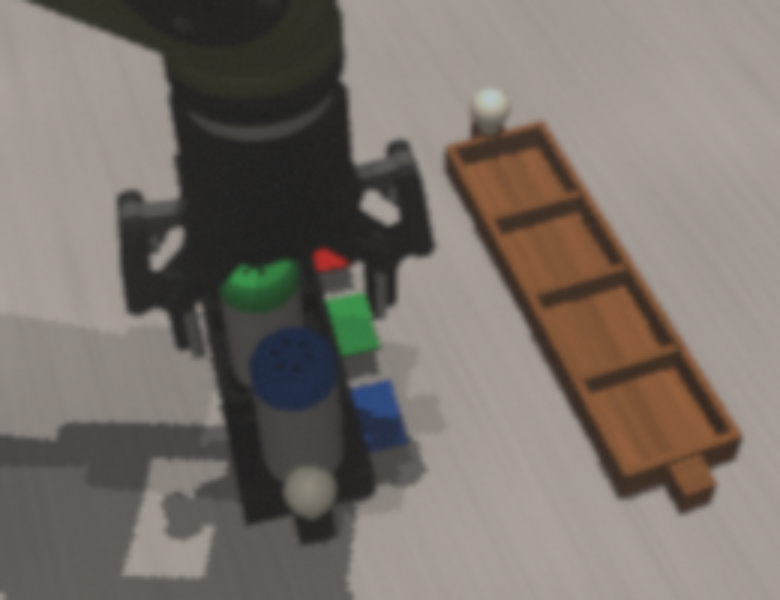

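The fingertips at (195,350) and (382,310) have their midpoint at the predicted TCP pixel, straddling the blue lid at (293,368). I'm descending and closing.

Emit:
play_rows(
  rows=[
    [[0.001,0.001,0.02],[0,0,0]],
    [[0.001,0.001,0.04],[0,0,0]],
    [[0.001,0.001,0.055],[0,0,0]],
    [[0.001,0.001,0.06],[0,0,0]],
    [[0.001,0.001,0.06],[0,0,0]],
  ],
)

```text
time: 3.0
tcp_pos: [0.4511, -0.1612, 0.0506]
eef_rot: [0.746, 0.665, 0.0, 0.0]
wrist_force: [0.7, -0.7, 0.2]
opening: 1.0
```

Emit:
play_rows(
  rows=[
    [[0,0,0],[0,0,0]],
    [[0,0,0],[0,0,0]],
    [[0,0,0],[0,0,0]],
    [[0,0,0],[0,0,0]],
    [[0,0,0],[0,0,0]],
    [[0,0,0],[0,0,0]],
    [[0,0,0],[0,0,0]],
    [[0,0,0],[0,0,0]],
  ],
  claw=0,
)

```text
time: 4.0
tcp_pos: [0.4511, -0.1613, 0.0511]
eef_rot: [0.746, 0.665, 0.0, 0.0]
wrist_force: [-1.4, 0.0, 6.8]
opening: 0.523
```

Emit:
play_rows(
  rows=[
    [[0,0,-0.01],[0,0,0]],
    [[0,0,-0.03],[0,0,0]],
    [[0,0,-0.06],[0,0,0]],
    [[0,0,-0.09],[0,0,0]],
    [[0,0,-0.11],[0,0,0]],
    [[0,0,-0.115],[0,0,0]],
    [[0,0,-0.115],[0,0,0]],
  ],
)

```text
time: 4.88
tcp_pos: [0.4506, -0.161, 0.1648]
eef_rot: [0.746, 0.665, -0.0, -0.0]
wrist_force: [0.0, -0.4, -2.6]
opening: 0.527
```

Run:
```python
from h import *
go((.6492,-.015,.165),-.0265)
cv2.imwrite("pics/side3.png",read_camera('side')[:,:,::-1])
v=cv2.imread('pics/side3.png')
cv2.imwrite('pics/b3.png',cv2.resize(v[130:330,180:440],None,fx=3,fy=3))
```

```text
t 4.88 tcp [ 0.4506 -0.161   0.1648] shift mm [167.7 180.6  -0.3] turn [-0.03 -0.01 -5.06] F [ 0.  -0.4 -2.6] op 0.527
```

View pics/b3.png

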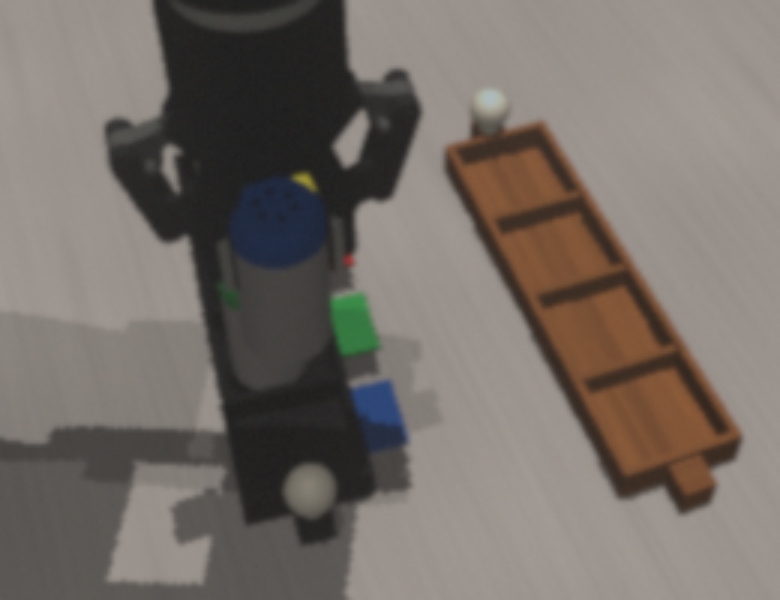

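Blue hangs upright in the gripper and the weight reads 2.6 N. The next move carries it over the head slot.

Emit:
play_rows(
  rows=[
    [[0.012,0.013,0],[0,0,-0.5]],
    [[0.034,0.036,0],[0,0,-1]],
    [[0.06,0.065,0],[0,0,-2]],
    [[0.088,0.094,0],[0,0,-3]],
    [[0.115,0.124,0],[0,0,-4]],
    [[0.14,0.151,0],[0,0,-5]],
    [[0.158,0.17,0],[0,0,-5]],
    [[0.168,0.181,0],[0,0,-5]],
    [[0.168,0.181,0],[0,0,-5]],
    [[0.168,0.181,0],[0,0,-5]],
  ],
)

```text
time: 6.18
tcp_pos: [0.6493, -0.0153, 0.1648]
eef_rot: [0.717, 0.697, -0.0, -0.0]
wrist_force: [-0.6, -0.2, -2.5]
opening: 0.526
```

Run:
```python
from h import *
go((.6492,-.015,.053),-.0265)
for n in('top','side'):cv2.imwrite(f"pics/{n}4.png",read_camera(n)[:,:,::-1])
cv2.imwrite('pics/b4.png',np.hstack([cv2.resize(cv2.imread(f'pics/{n}4.png')[80:330,180:480],(399,333)) for n in('top','side')]))
```

```text
t 6.17 tcp [ 0.6493 -0.0153  0.1648] shift mm [3.000e-01 1.000e-01 1.118e+02] turn [-0.07  0.01 -0.07] F [-0.6 -0.2 -2.5] op 0.526
```

View pics/b4.png

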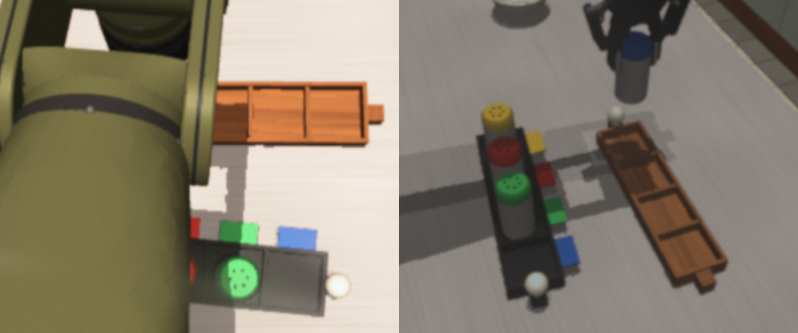

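Emit:
play_rows(
  rows=[
    [[0,0,0.015],[0,0,0]],
    [[0,0,0.04],[0,0,0]],
    [[0,0,0.065],[0,0,0]],
    [[0,0,0.08],[0,0,0]],
    [[0,0,0.082],[0,0,0]],
    [[0,0,0.082],[0,0,0]],
  ],
)

```text
time: 7.02
tcp_pos: [0.6504, -0.0151, 0.084]
eef_rot: [0.717, 0.697, 0.0, 0.0]
wrist_force: [-0.4, -0.9, -2.4]
opening: 0.528
```

Run:
```python
from h import *
go((.6492,-.015,.052),-.0265)
v=read_camera('side')[:,:,::-1].copy()
cv2.imwrite('pics/side5.png',v)
p=status.state()['tcp_pos']
q=proj('side',[p+[0,0,-.046],p+[0,0,.046]]);print(q)
v=cv2.resize(v[100:250,280:480],None,fx=4,fy=4)
cv2.imwrite('pics/b5.png',v)
```

```text
t 7.03 tcp [ 0.6504 -0.0151  0.084 ] shift mm [ 0.1 -1.2 32. ] turn [ 0.06  0.   -0.06] F [-0.4 -0.9 -2.4] op 0.528
[[352.33997742 179.85473316]
 [354.92413632 144.40666609]]
```

View pics/b5.png

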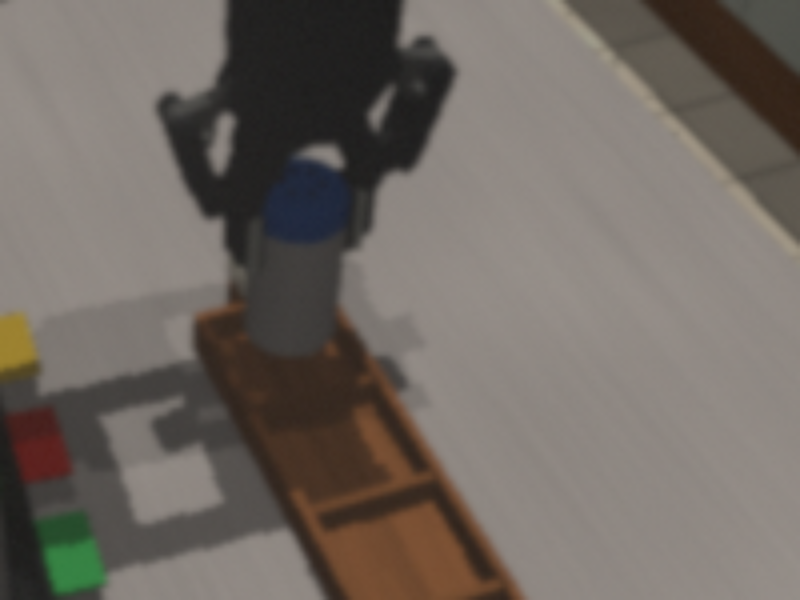

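Emit:
play_rows(
  rows=[
    [[0,-0.001,0.01],[0,0,0]],
    [[0,-0.001,0.02],[0,0,0]],
    [[0,-0.001,0.027],[0,0,0]],
    [[0,-0.001,0.031],[0,0,0]],
    [[0,-0.001,0.033],[0,0,0]],
    [[0,-0.001,0.033],[0,0,0]],
  ],
)

```text
time: 7.82
tcp_pos: [0.6491, -0.0149, 0.0512]
eef_rot: [0.717, 0.697, 0.0, 0.0]
wrist_force: [-3.7, 0.5, 2.6]
opening: 0.518
```

Run:
```python
from h import *
go((.6492,-.015,.051),-.0265)
v=read_camera('side')[:,:,::-1].copy()
cv2.imwrite('pics/side6.png',v)
v=cv2.resize(v[100:250,280:480],None,fx=4,fy=4)
cv2.imwrite('pics/b6.png',v)
```

```text
t 7.83 tcp [ 0.6491 -0.0149  0.0512] shift mm [-0.1  0.1  0.2] turn [ 0.01  0.   -0.05] F [-3.7  0.5  2.6] op 0.518
```

View pics/b6.png

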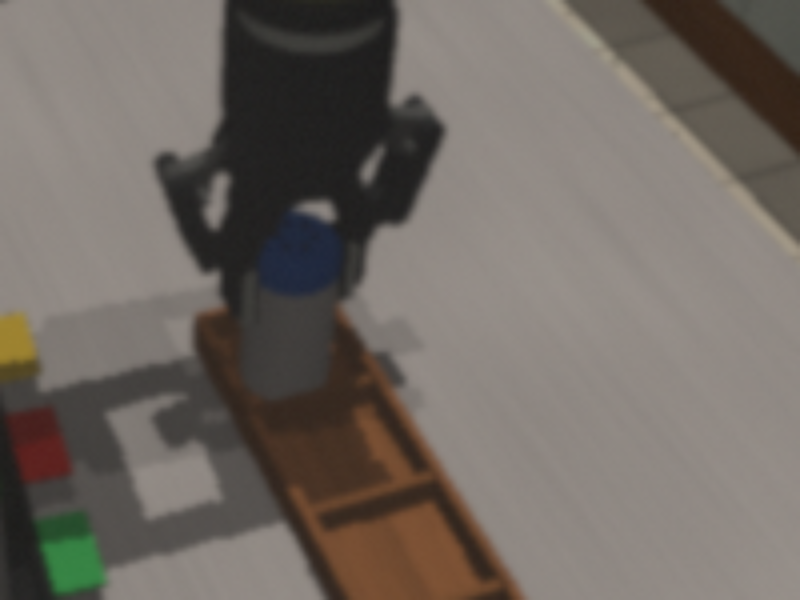

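Upward force rose about 5 N at the expected height, so blue rests on the floor. I'm releasing gently and rising.

Emit:
play_rows(
  rows=[
    [[0,0,0],[0,0,0]],
    [[0,0,0],[0,0,0]],
    [[0,0,0],[0,0,0]],
    [[0,0,0],[0,0,0]],
    [[0,0,-0.02],[0,0,0]],
    [[0,0,-0.05],[0,0,0]],
    [[0,0,-0.09],[0,0,0]],
    [[0,0,-0.12],[0,0,0]],
  ],
  claw=1,
)

```text
time: 8.88
tcp_pos: [0.6499, -0.015, 0.1743]
eef_rot: [0.717, 0.697, 0.001, 0.001]
wrist_force: [0.5, 0.4, -0.2]
opening: 1.001
```

Run:
```python
from h import *
v=read_camera('side')[:,:,::-1].copy()
cv2.imwrite('pics/side7.png',v)
im=v[:,:,::-1].copy()
for c in('yellow','red','green','blue'):
    for b in blob_hull(hmask(im,c,130,50),120):
        x,A=fitlid('side',b[0]);print(c,b[0].round(1),x.round(4),b[1],round(A))
go((.457,-.093,.15),-.114)
v=cv2.resize(v[100:250,280:480],None,fx=4,fy=4)
cv2.imwrite('pics/b7.png',v)
```

```text
yellow [281.5 186.6] [ 0.5011 -0.0278] 178.5 539
red [259.1 193.7] [ 0.4585 -0.0301] 434.0 562
red [289. 211.] [ 0.4946 -0.0888] 209.5 610
green [265.4 219.1] [ 0.4517 -0.0911] 372.5 637
blue [305.7 268.4] [ 0.4804 -0.2091] 295.0 797
t 8.93 tcp [ 0.6522 -0.0152  0.1793] shift mm [ -83.1 -193.3   27.2] turn [0.63 0.02 4.96] F [ 0.5 -0.9  3.5] op 1.0
```

View pics/b7.png

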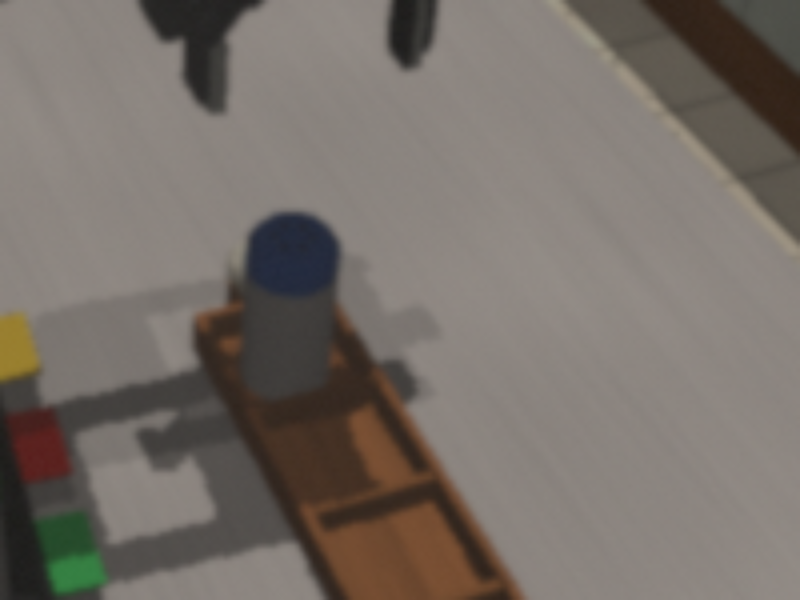

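Emit:
play_rows(
  rows=[
    [[-0.005,-0.012,0],[0,0,0.5]],
    [[-0.018,-0.04,0],[0,0,2]],
    [[-0.034,-0.076,0],[0,0,3]],
    [[-0.05,-0.115,0],[0,0,4]],
    [[-0.066,-0.152,0],[0,0,5]],
    [[-0.078,-0.182,0],[0,0,5]],
    [[-0.083,-0.193,0.01],[0,0,5]],
    [[-0.083,-0.193,0.02],[0,0,5]],
    [[-0.083,-0.193,0.02],[0,0,5]],
    [[-0.083,-0.193,0.02],[0,0,5]],
  ],
)

```text
time: 10.18
tcp_pos: [0.4543, -0.0923, 0.1501]
eef_rot: [0.746, 0.666, -0.0, -0.0]
wrist_force: [0.2, -0.1, -1.1]
opening: 1.001
```

```bash
cat > look.py <<'E'
from h import *
import sys
k=sys.argv[1]
for n in('top','side'):cv2.imwrite(f"pics/{n}{k}.png",read_camera(n)[:,:,::-1])
for n in('top','side'):
    im=cv2.imread(f'pics/{n}{k}.png')[:,:,::-1].copy()
    for c in('yellow','red','green','blue'):
        for b in blob_hull(hmask(im,c,130,30),120):
            x,A=fitlid(n,b[0])
            if A*.6<b[1]<A*1.2: 
                q=R(-.0265).T@(x-[.6465,-.117]);print(n,c,b[0].round(1),x.round(4),b[1],round(A),'inrack mm',(q*1000).round(1))
cv2.imwrite(f'pics/b{k}.png',np.hstack([cv2.resize(cv2.imread(f'pics/{n}{k}.png')[80:330,180:480],(399,333)) for n in('top','side')]))
E
python3 look.py 8; python3 -c "
from h import *
go((.4545,-.092,.05),-.114)"
```

```text
top yellow [263.2 276.1] [0.4711 0.0429] 615.5 882 inrack mm [-179.5  155.2]
top blue [302.7 153.8] [ 0.6484 -0.0148] 753.0 841 inrack mm [ -0.9 102.2]
side red [259.2 192.9] [ 0.4591 -0.0283] 487.0 560 inrack mm [-189.7   83.7]
t 10.28 tcp [ 0.4544 -0.0924  0.1506] shift mm [  0.4  -0.  100.6] turn [ 0.02 -0.   -0.01] F [-0.1  0.  -0.5] op 0.999
```

View pics/b8.png

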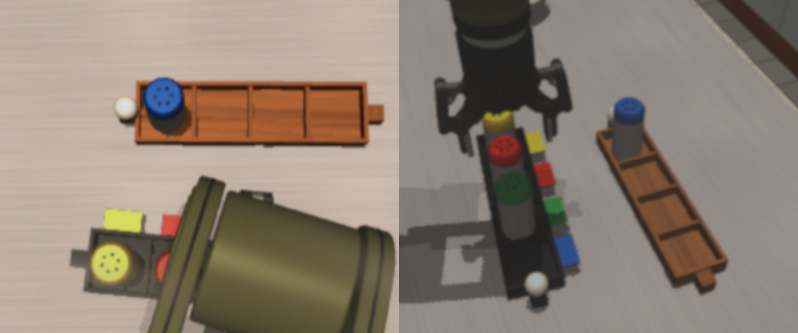

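Blue stands in the head slot, about 2 mm off centre measured within the top camera alone. Next is green.

Emit:
play_rows(
  rows=[
    [[0,0,0.02],[0,0,0]],
    [[0,0,0.045],[0,0,0]],
    [[0,0,0.07],[0,0,0]],
    [[0,0,0.09],[0,0,0]],
    [[0,0,0.1],[0,0,0]],
    [[0,0,0.1],[0,0,0]],
  ],
)

```text
time: 11.02
tcp_pos: [0.4536, -0.0924, 0.05]
eef_rot: [0.746, 0.665, -0.0, -0.0]
wrist_force: [0.7, 0.6, -0.1]
opening: 0.999
```

Emit:
play_rows(
  rows=[
    [[0,0,0],[0,0,0]],
    [[0,0,0],[0,0,0]],
    [[0,0,0],[0,0,0]],
    [[0,0,0],[0,0,0]],
    [[0,0,0],[0,0,0]],
    [[0,0,0],[0,0,0]],
    [[0,0,0],[0,0,0]],
    [[0,0,0],[0,0,0]],
  ],
  claw=0,
)

```text
time: 12.02
tcp_pos: [0.454, -0.0927, 0.0514]
eef_rot: [0.746, 0.665, -0.0, 0.0]
wrist_force: [-2.8, 1.8, 5.7]
opening: 0.53
```

Emit:
play_rows(
  rows=[
    [[0,0,-0.01],[0,0,0]],
    [[0,0,-0.03],[0,0,0]],
    [[0,0,-0.06],[0,0,0]],
    [[0,0,-0.09],[0,0,0]],
    [[0,0,-0.11],[0,0,0]],
    [[0,0,-0.115],[0,0,0]],
    [[0,0,-0.115],[0,0,0]],
  ],
)

```text
time: 12.9
tcp_pos: [0.4535, -0.0925, 0.1649]
eef_rot: [0.746, 0.665, -0.0, -0.0]
wrist_force: [0.1, -0.5, -3.2]
opening: 0.524
```

```bash
python3 look.py 9; python3 -c "
from h import *
go((.648,-.082,.165),-.0265)"
```

```text
top yellow [263.3 276.1] [0.4712 0.0428] 620.0 882 inrack mm [-179.5  155.1]
top blue [302.7 153.8] [ 0.6483 -0.0147] 753.5 841 inrack mm [ -0.9 102.3]
t 13.0 tcp [ 0.4529 -0.0923  0.1639] shift mm [ 32.6 192.6  -1.5] turn [-0.13 -0.03 -5.06] F [-0.2  0.2 -2.8] op 0.528
```

View pics/b9.png

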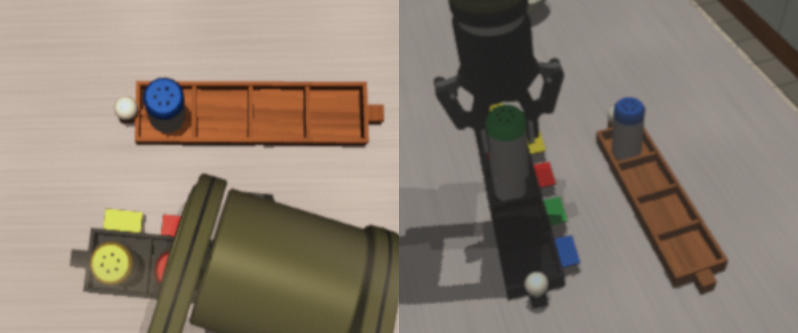

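Green is held upright. The next move carries it (33,193) mm to the second slot.

Emit:
play_rows(
  rows=[
    [[0.002,0.012,0],[0,0,-0.5]],
    [[0.006,0.038,0],[0,0,-1]],
    [[0.012,0.07,0],[0,0,-2]],
    [[0.018,0.105,0],[0,0,-3]],
    [[0.024,0.14,0],[0,0,-4]],
    [[0.029,0.17,0],[0,0,-5]],
    [[0.032,0.187,0],[0,0,-5]],
    [[0.033,0.193,0],[0,0,-5]],
    [[0.033,0.193,0],[0,0,-5]],
    [[0.033,0.193,0],[0,0,-5]],
  ],
)

```text
time: 14.25
tcp_pos: [0.6487, -0.0819, 0.165]
eef_rot: [0.717, 0.697, -0.0, -0.0]
wrist_force: [-0.5, -0.1, -3.0]
opening: 0.525
```

Emit:
play_rows(
  rows=[
    [[0,0,0.015],[0,0,0]],
    [[0,0,0.04],[0,0,0]],
    [[0,0,0.065],[0,0,0]],
    [[0,0,0.08],[0,0,0]],
    [[0,0,0.082],[0,0,0]],
    [[0,0,0.082],[0,0,0]],
  ],
)

```text
time: 15.0
tcp_pos: [0.6497, -0.082, 0.084]
eef_rot: [0.717, 0.697, 0.0, 0.0]
wrist_force: [0.6, 1.1, -2.0]
opening: 0.528
```

```bash
python3 -c "
from h import *
go((.648,-.082,.0505),-.0265)
v=read_camera('side')[:,:,::-1]
cv2.imwrite('pics/b10.png',cv2.resize(v[110:260,300:500],None,fx=3,fy=3))"
```

```text
t 15.0 tcp [ 0.6497 -0.082   0.084 ] shift mm [-0.  -1.7 33.5] turn [ 0.07  0.01 -0.06] F [ 0.6  1.1 -2. ] op 0.528
```

View pics/b10.png

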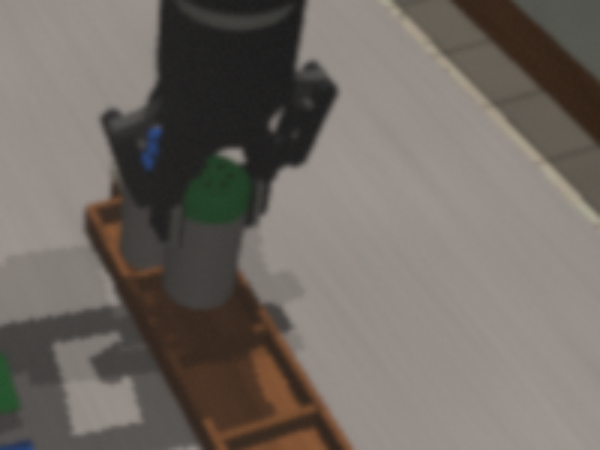

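Green is over slot 2, clear of blue behind it. Lowering it now.

Emit:
play_rows(
  rows=[
    [[0,-0.001,0.01],[0,0,0]],
    [[0,-0.001,0.02],[0,0,0]],
    [[0,-0.001,0.027],[0,0,0]],
    [[0,-0.001,0.031],[0,0,0]],
    [[0,-0.001,0.033],[0,0,0]],
    [[0,-0.001,0.033],[0,0,0]],
  ],
)

```text
time: 15.8
tcp_pos: [0.6484, -0.082, 0.0514]
eef_rot: [0.717, 0.697, -0.0, -0.0]
wrist_force: [-3.9, 0.5, 4.2]
opening: 0.526
```

Emit:
play_rows(
  rows=[
    [[0,0,0],[0,0,0]],
    [[0,0,0],[0,0,0]],
    [[0,0,0],[0,0,0]],
    [[0,0,0],[0,0,0]],
    [[0,0,-0.02],[0,0,0]],
    [[0,0,-0.05],[0,0,0]],
    [[0,0,-0.085],[0,0,0]],
    [[0,0,-0.11],[0,0,0]],
    [[0,0,-0.12],[0,0,0]],
    [[0,0,-0.12],[0,0,0]],
  ],
  claw=1,
)

```text
time: 17.05
tcp_pos: [0.6487, -0.082, 0.1716]
eef_rot: [0.717, 0.697, 0.001, 0.001]
wrist_force: [-0.3, -0.4, -0.2]
opening: 0.996
```

```bash
python3 -c "
from h import *
go((.4605,-.0265,.15),-.114)"
```

```text
t 17.05 tcp [ 0.6487 -0.082   0.1716] shift mm [  50.3 -189.7   21.2] turn [0.11 0.02 4.96] F [-0.3 -0.4 -0.2] op 0.996
```

Emit:
play_rows(
  rows=[
    [[0.003,-0.012,0],[0,0,0.5]],
    [[0.01,-0.038,0],[0,0,1]],
    [[0.019,-0.072,0],[0,0,2]],
    [[0.029,-0.108,0],[0,0,3]],
    [[0.038,-0.144,0],[0,0,4]],
    [[0.046,-0.174,0],[0,0,5]],
    [[0.05,-0.19,0.01],[0,0,5]],
    [[0.05,-0.19,0.021],[0,0,5]],
    [[0.05,-0.19,0.021],[0,0,5]],
    [[0.05,-0.19,0.021],[0,0,5]],
  ],
)

```text
time: 18.3
tcp_pos: [0.4601, -0.0268, 0.1492]
eef_rot: [0.747, 0.665, -0.0, -0.0]
wrist_force: [0.0, 0.5, 0.8]
opening: 1.001
```

```bash
python3 look.py 11; python3 -c "
from h import *
go((.4605,-.0265,.05),-.114)"
```

```text
top green [347.9 154.5] [ 0.6459 -0.081 ] 742.0 848 inrack mm [-1.6 35.9]
top blue [302.7 153.8] [ 0.6483 -0.0147] 752.0 841 inrack mm [ -0.9 102.3]
side red [258.9 193.5] [ 0.4583 -0.0293] 433.0 561 inrack mm [-190.4   82.6]
t 18.4 tcp [ 0.4603 -0.0269  0.1496] shift mm [ 0.4  0.1 99.6] turn [ 0.02  0.   -0.06] F [-0.2 -0.4  0.1] op 1.002
```

View pics/b11.png

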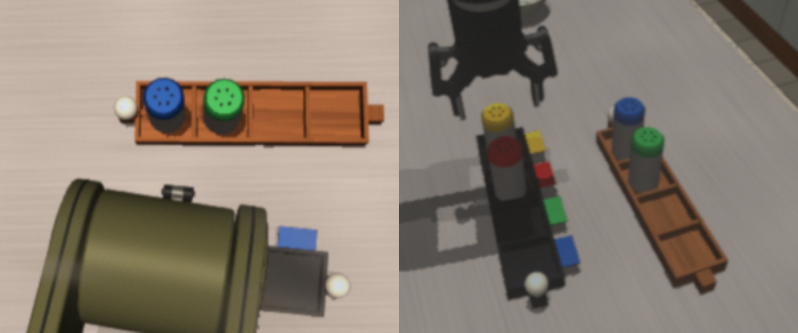

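Blue and green stand well in slots 1 and 2, so I'm taking red.

Emit:
play_rows(
  rows=[
    [[0,0,0.02],[0,0,0]],
    [[0,0,0.045],[0,0,0]],
    [[0,0,0.07],[0,0,0]],
    [[0,0,0.09],[0,0,0]],
    [[0,0,0.099],[0,0,0]],
    [[0,0,0.099],[0,0,0]],
  ],
)

```text
time: 19.15
tcp_pos: [0.4597, -0.0267, 0.0501]
eef_rot: [0.746, 0.665, -0.0, -0.0]
wrist_force: [-0.8, -0.4, 0.2]
opening: 1.001
```

Emit:
play_rows(
  rows=[
    [[0,0,0],[0,0,0]],
    [[0,0,0],[0,0,0]],
    [[0,0,0],[0,0,0]],
    [[0,0,0],[0,0,0]],
    [[0,0,0],[0,0,0]],
    [[0,0,0],[0,0,0]],
    [[0,0,0],[0,0,0]],
    [[0,0,0],[0,0,0]],
  ],
  claw=0,
)

```text
time: 20.15
tcp_pos: [0.4603, -0.0268, 0.0514]
eef_rot: [0.746, 0.665, 0.0, 0.0]
wrist_force: [-1.9, 0.5, 5.8]
opening: 0.525
```

Emit:
play_rows(
  rows=[
    [[0,0,-0.01],[0,0,0]],
    [[0,0,-0.03],[0,0,0]],
    [[0,0,-0.06],[0,0,0]],
    [[0,0,-0.09],[0,0,0]],
    [[0,0,-0.11],[0,0,0]],
    [[0,0,-0.115],[0,0,0]],
    [[0,0,-0.115],[0,0,0]],
    [[0,0,-0.115],[0,0,0]],
  ],
)

```text
time: 21.15
tcp_pos: [0.4588, -0.0265, 0.1639]
eef_rot: [0.746, 0.665, -0.001, -0.001]
wrist_force: [-0.8, 0.2, -2.2]
opening: 0.525
```

```bash
python3 -c "
from h import *
go((.6465,-.150,.165),-.0265)
v=read_camera('side')[:,:,::-1]
cv2.imwrite('pics/b12.png',cv2.resize(v[50:300,180:480],None,fx=2,fy=2))"
```

```text
t 21.15 tcp [ 0.4588 -0.0265  0.1639] shift mm [-101.2  200.6   -1.7] turn [-0.14 -0.02 -5.06] F [-0.8  0.2 -2.2] op 0.525
```

View pics/b12.png

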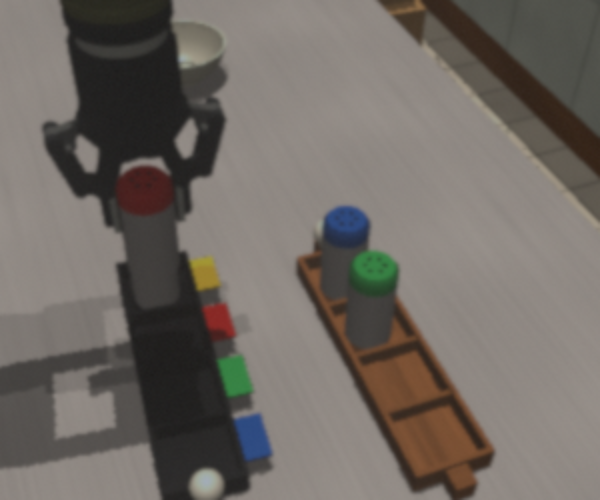

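Red is held upright and its underside clears the others. The next move carries it to slot 3.

Emit:
play_rows(
  rows=[
    [[-0.006,0.012,0],[0,0,-0.5]],
    [[-0.02,0.038,0],[0,0,-1]],
    [[-0.037,0.072,0],[0,0,-2]],
    [[-0.054,0.106,0],[0,0,-3]],
    [[-0.071,0.14,0],[0,0,-4]],
    [[-0.087,0.172,0],[0,0,-5]],
    [[-0.097,0.192,0],[0,0,-5]],
    [[-0.101,0.199,0],[0,0,-5]],
    [[-0.101,0.199,0],[0,0,-5]],
    [[-0.101,0.199,0],[0,0,-5]],
  ],
)

```text
time: 22.45
tcp_pos: [0.6452, -0.1494, 0.165]
eef_rot: [0.717, 0.697, -0.0, -0.0]
wrist_force: [-0.5, 0.4, -1.5]
opening: 0.522
```

Emit:
play_rows(
  rows=[
    [[0,0,0.015],[0,0,0]],
    [[0,0,0.04],[0,0,0]],
    [[0,0,0.065],[0,0,0]],
    [[0,0,0.08],[0,0,0]],
    [[0,0,0.082],[0,0,0]],
    [[0,0,0.082],[0,0,0]],
  ],
)

```text
time: 23.2
tcp_pos: [0.6463, -0.1499, 0.084]
eef_rot: [0.717, 0.697, 0.0, 0.001]
wrist_force: [-0.6, 0.8, -1.3]
opening: 0.523
```

```bash
python3 -c "
from h import *
go((.6465,-.150,.0505),-.0265)
v=read_camera('side')[:,:,::-1]
cv2.imwrite('pics/b13.png',cv2.resize(v[110:310,300:500],None,fx=3,fy=3))"
```

```text
t 23.2 tcp [ 0.6463 -0.1499  0.084 ] shift mm [-0.1  0.2 33.5] turn [ 0.06  0.02 -0.05] F [-0.6  0.8 -1.3] op 0.523
```

View pics/b13.png

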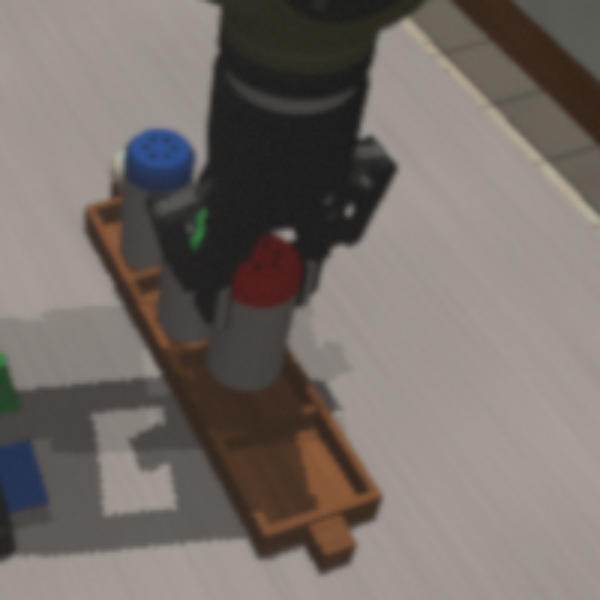

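Emit:
play_rows(
  rows=[
    [[0,0.001,0.01],[0,0,0]],
    [[0,0.001,0.02],[0,0,0]],
    [[0,0.001,0.027],[0,0,0]],
    [[0,0.001,0.031],[0,0,0]],
    [[0,0.001,0.033],[0,0,0]],
    [[0,0.001,0.033],[0,0,0]],
  ],
)

```text
time: 24.0
tcp_pos: [0.6468, -0.1499, 0.0515]
eef_rot: [0.717, 0.697, -0.0, -0.0]
wrist_force: [-4.6, 0.9, 5.8]
opening: 0.522
```

Emit:
play_rows(
  rows=[
    [[0,0,0],[0,0,0]],
    [[0,0,0],[0,0,0]],
  ],
)

```text
time: 24.25
tcp_pos: [0.6468, -0.1499, 0.0515]
eef_rot: [0.717, 0.697, -0.0, -0.0]
wrist_force: [-4.8, 0.8, 5.3]
opening: 0.523
```

Emit:
play_rows(
  rows=[
    [[0,0,0],[0,0,0]],
    [[0,0,0],[0,0,0]],
    [[0,0,0],[0,0,0]],
    [[0,0,0],[0,0,0]],
    [[0,0,-0.02],[0,0,0]],
    [[0,0,-0.05],[0,0,0]],
    [[0,0,-0.085],[0,0,0]],
    [[0,0,-0.11],[0,0,0]],
    [[0,0,-0.12],[0,0,0]],
    [[0,0,-0.12],[0,0,0]],
  ],
  claw=1,
)

```text
time: 25.5
tcp_pos: [0.6473, -0.15, 0.1716]
eef_rot: [0.717, 0.697, 0.0, 0.001]
wrist_force: [0.2, 0.5, -0.0]
opening: 1.0
```

```bash
python3 -c "
from h import *
go((.4705,.0435,.15),-.114)"
```

```text
t 25.5 tcp [ 0.6473 -0.15    0.1716] shift mm [ 188.5 -182.1   21.2] turn [0.12 0.03 4.96] F [ 0.2  0.5 -0. ] op 1.0
```

Emit:
play_rows(
  rows=[
    [[0.01,-0.01,0],[0,0,0.5]],
    [[0.03,-0.029,0],[0,0,1]],
    [[0.058,-0.056,0],[0,0,2]],
    [[0.088,-0.085,0],[0,0,3]],
    [[0.118,-0.114,0],[0,0,4]],
    [[0.147,-0.142,0],[0,0,5]],
    [[0.17,-0.164,0],[0,0,5]],
    [[0.184,-0.178,0.01],[0,0,5]],
    [[0.189,-0.182,0.021],[0,0,5]],
    [[0.189,-0.182,0.021],[0,0,5]],
    [[0.189,-0.182,0.021],[0,0,5]],
  ],
)

```text
time: 26.88
tcp_pos: [0.4705, 0.0436, 0.1491]
eef_rot: [0.747, 0.665, -0.0, -0.0]
wrist_force: [-0.4, -0.7, 0.6]
opening: 1.001
```

```bash
python3 look.py 14; python3 -c "
from h import *
go((.4705,.0435,.05),-.114)"
```

```text
top red [394.  153.6] [ 0.6459 -0.1483] 846.0 866 inrack mm [  0.2 -31.3]
top green [347.9 154.5] [ 0.6459 -0.081 ] 742.0 848 inrack mm [-1.6 35.9]
top blue [302.7 153.8] [ 0.6483 -0.0147] 752.0 841 inrack mm [ -0.9 102.3]
side red [383.8 212.3] [ 0.6445 -0.1517] 508.0 614 inrack mm [ -1.  -34.8]
t 26.98 tcp [0.4708 0.0436 0.1497] shift mm [-0.1 -0.4 99.7] turn [ 0.03  0.   -0.1 ] F [ 0.2  0.3 -0.1] op 1.0
```

View pics/b14.png

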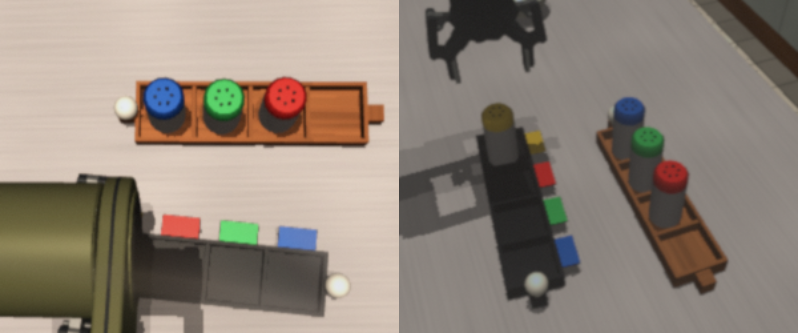

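Three shakers are in place and upright. Yellow is next.

Emit:
play_rows(
  rows=[
    [[0,0,0.02],[0,0,0]],
    [[0,0,0.045],[0,0,0]],
    [[0,0,0.07],[0,0,0]],
    [[0,0,0.09],[0,0,0]],
    [[0,0,0.099],[0,0,0]],
    [[0,0,0.099],[0,0,0]],
  ],
)

```text
time: 27.72
tcp_pos: [0.4701, 0.0439, 0.0501]
eef_rot: [0.747, 0.665, -0.0, -0.0]
wrist_force: [0.6, 0.3, 0.4]
opening: 1.0
```

Emit:
play_rows(
  rows=[
    [[0,0,0],[0,0,0]],
    [[0,0,0],[0,0,0]],
    [[0,0,0],[0,0,0]],
    [[0,0,0],[0,0,0]],
    [[0,0,0],[0,0,0]],
    [[0,0,0],[0,0,0]],
    [[0,0,0],[0,0,0]],
    [[0,0,0],[0,0,0]],
  ],
  claw=0,
)

```text
time: 28.72
tcp_pos: [0.4704, 0.0442, 0.0514]
eef_rot: [0.746, 0.665, 0.0, 0.0]
wrist_force: [-3.1, -0.0, 5.6]
opening: 0.527
```

Emit:
play_rows(
  rows=[
    [[0,0,-0.01],[0,0,0]],
    [[0,0,-0.03],[0,0,0]],
    [[0,0,-0.06],[0,0,0]],
    [[0,0,-0.09],[0,0,0]],
    [[0,0,-0.11],[0,0,0]],
    [[0,0,-0.12],[0,0,0]],
    [[0,0,-0.12],[0,0,0]],
    [[0,0,-0.12],[0,0,0]],
  ],
)

```text
time: 29.72
tcp_pos: [0.4693, 0.0441, 0.169]
eef_rot: [0.747, 0.665, -0.001, -0.001]
wrist_force: [-0.3, -0.3, -2.7]
opening: 0.53
```

```bash
python3 -c "
from h import *
go((.6445,-.2185,.17),-.0265)
v=read_camera('side')[:,:,::-1]
cv2.imwrite('pics/b15.png',cv2.resize(v[50:300,180:480],None,fx=2,fy=2))"
```

```text
t 29.73 tcp [0.4693 0.0441 0.169 ] shift mm [-240.8  204.1   -1.3] turn [-0.12  0.01 -5.06] F [-0.3 -0.3 -2.7] op 0.53
```

View pics/b15.png

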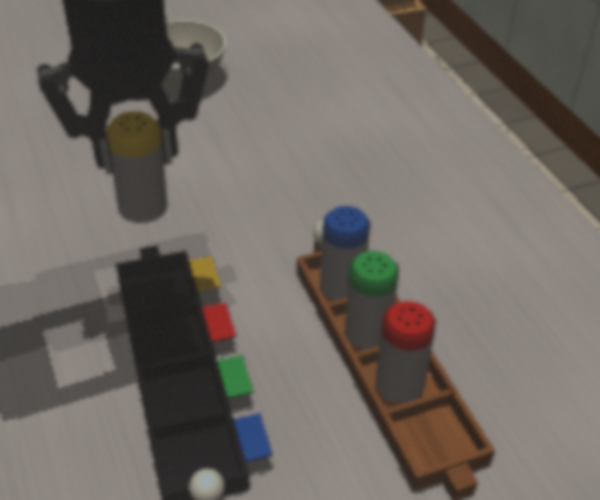

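Emit:
play_rows(
  rows=[
    [[-0.015,0.006,0],[0,0,-0.5]],
    [[-0.045,0.02,0],[0,0,-1]],
    [[-0.08,0.045,0],[0,0,-2]],
    [[-0.115,0.075,0],[0,0,-3]],
    [[-0.15,0.108,0],[0,0,-4]],
    [[-0.185,0.142,0],[0,0,-5]],
    [[-0.215,0.172,0],[0,0,-5]],
    [[-0.235,0.194,0],[0,0,-5]],
    [[-0.241,0.203,0],[0,0,-5]],
    [[-0.241,0.203,0],[0,0,-5]],
    [[-0.241,0.203,0],[0,0,-5]],
  ],
)

```text
time: 31.15
tcp_pos: [0.6435, -0.2175, 0.1698]
eef_rot: [0.716, 0.698, -0.0, -0.001]
wrist_force: [-0.0, -0.4, -1.9]
opening: 0.526
```

Emit:
play_rows(
  rows=[
    [[0,0,0.015],[0,0,0]],
    [[0,0,0.04],[0,0,0]],
    [[0,0,0.065],[0,0,0]],
    [[0,0,0.082],[0,0,0]],
    [[0,0,0.087],[0,0,0]],
    [[0,0,0.087],[0,0,0]],
  ],
)

```text
time: 31.9
tcp_pos: [0.6442, -0.2185, 0.0834]
eef_rot: [0.717, 0.697, 0.0, 0.0]
wrist_force: [0.0, 0.1, -2.1]
opening: 0.527
```

```bash
python3 -c "
from h import *
go((.6445,-.2185,.0505),-.0265)
v=read_camera('side')[:,:,::-1]
cv2.imwrite('pics/b16.png',cv2.resize(v[110:310,300:500],None,fx=3,fy=3))"
```

```text
t 31.9 tcp [ 0.6442 -0.2185  0.0834] shift mm [-0.   0.3 32.9] turn [ 0.01  0.   -0.05] F [ 0.   0.1 -2.1] op 0.527
```

View pics/b16.png

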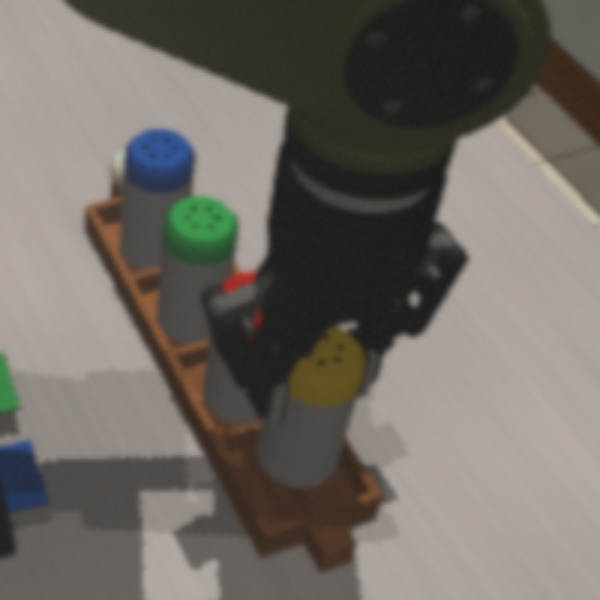

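Yellow is over slot 4 and aligned. Lowering it now.

Emit:
play_rows(
  rows=[
    [[0,0.001,0.01],[0,0,0]],
    [[0,0.001,0.02],[0,0,0]],
    [[0,0.001,0.027],[0,0,0]],
    [[0,0.001,0.031],[0,0,0]],
    [[0,0.001,0.033],[0,0,0]],
    [[0,0.001,0.033],[0,0,0]],
  ],
)

```text
time: 32.7
tcp_pos: [0.6453, -0.2188, 0.0515]
eef_rot: [0.717, 0.697, -0.0, 0.0]
wrist_force: [-3.3, 0.7, 4.1]
opening: 0.526
```

Emit:
play_rows(
  rows=[
    [[0,0,0],[0,0,0]],
    [[0,0,0],[0,0,0]],
    [[0,0,0],[0,0,0]],
    [[0,0,0],[0,0,0]],
    [[0,0,-0.02],[0,0,0]],
    [[0,0,-0.05],[0,0,0]],
    [[0,0,-0.085],[0,0,0]],
    [[0,0,-0.12],[0,0,0]],
    [[0,0,-0.15],[0,0,0]],
    [[0,0,-0.16],[0,0,0]],
  ],
  claw=1,
)

```text
time: 33.95
tcp_pos: [0.6465, -0.2191, 0.215]
eef_rot: [0.717, 0.697, 0.001, 0.003]
wrist_force: [0.2, 0.0, 0.6]
opening: 1.001
```

Emit:
play_rows(
  rows=[
    [[0,-0.02,0],[0,0,0]],
    [[0,-0.06,0],[0,0,0]],
    [[0,-0.1,0],[0,0,0]],
    [[0,-0.14,0],[0,0,0]],
    [[0,-0.18,0],[0,0,0]],
    [[0,-0.22,0],[0,0,0]],
    [[0,-0.24,0],[0,0,0]],
    [[0,-0.24,0],[0,0,0]],
  ],
)

```text
time: 34.95
tcp_pos: [0.4042, -0.2118, 0.21]
eef_rot: [0.717, 0.697, 0.0, -0.0]
wrist_force: [0.1, -0.6, 0.2]
opening: 1.002
```

```bash
python3 look.py 17; python3 -c "
from h import *
go((.4,-.2185,.2),-.0265)"
```

```text
top yellow [444.5 152. ] [ 0.6466 -0.2216] 629.0 896 inrack mm [   2.9 -104.6]
top red [394.  153.6] [ 0.6459 -0.1484] 846.5 866 inrack mm [  0.2 -31.4]
top green [347.9 154.5] [ 0.6458 -0.081 ] 743.0 848 inrack mm [-1.6 35.9]
top blue [302.7 153.8] [ 0.6483 -0.0147] 753.0 841 inrack mm [ -0.9 102.3]
side yellow [403.  243.1] [ 0.6427 -0.222 ] 567.0 715 inrack mm [  -1.  -105.1]
side red [383.8 212.2] [ 0.6446 -0.1517] 507.0 614 inrack mm [ -1.  -34.7]
t 35.05 tcp [ 0.4055 -0.212   0.2103] shift mm [-6.7 -5.3 10.3] turn [ 0.02  0.   -0.07] F [ 0.2  0.5 -0.3] op 1.001
```

View pics/top17.png

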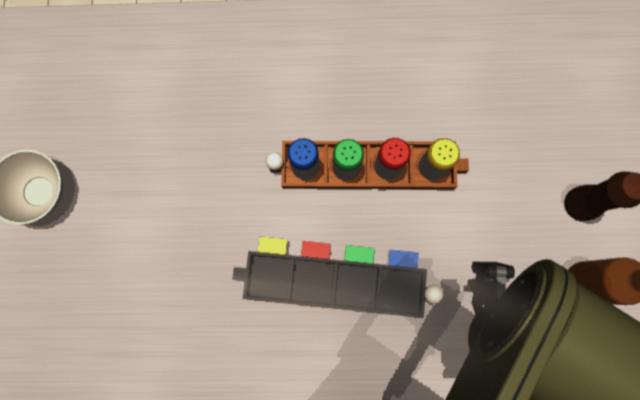

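View pics/side17.png

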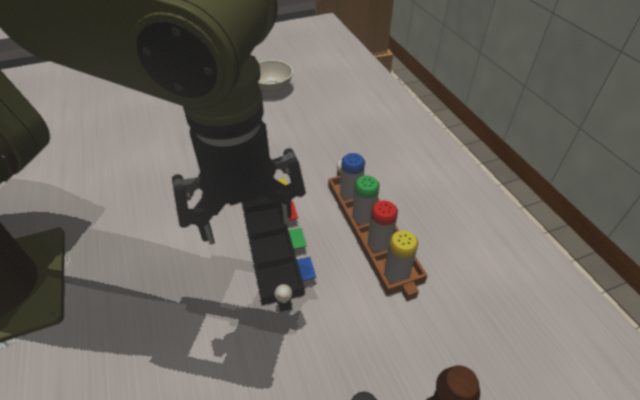

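All four stand upright in the order blue, green, red, yellow from the wooden knob. They are within about 5 mm of their slot centres. The bowl, mill and oil bottle have not moved, and the gripper is clear of everything.

```bash
python3 -c "
from station import r
print(r.hand_in())"
```

```text
the job is handed in; nothing more can be done
None
```

All four shakers are in the wooden rack and the job is handed in at about 35 s of the 112 s allowed; the hand-in reports no verdict. The black rack's knob was at its right end, so the order from the wooden knob is blue, green, red, yellow. I carried each shaker upright above the others. I lowered each one until the wrist force showed it resting on the compartment floor, then released it.

- **Position:** the last pictures show all four upright. In the top camera each is within about 5 mm of its compartment centre (limit 15 mm). Yellow is the farthest off, at about 3 mm across and 2.5–4.5 mm along, and glare on its lid makes that reading less certain.
- **Other objects:** the bowl, pepper mill and oil bottle look unmoved in the top view, judged by eye. The arm was parked clear at about 0.21 m height.
- **Disagreements:** the two cameras differed by about 2–4 mm on the tags and the racks, so I used values between the two. In the last pictures the lid fit gave no side-camera position for blue or green, so their positions rest on the top camera alone.

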